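# Tap-test the bridge of an unstrung guitar

### The job

Tap-test the guitar lying on the foam blocks: with the fingertips tap its bridge lightly on the flat bass-side wing and draw clear, then tap it just as lightly on the flat treble-side wing and draw clear again. Touch nothing else of the guitar: not the raised middle of the bridge, nor the bare soundboard or the neck. Do not shift or lift the guitar, and leave the microphone and the tools round it where they are.

Things in the scene. Friction and masses are not known exactly. Their poses are not given: they have to be found in the camera images.
- bass_wing: Bass-side wing of the bridge: its flat dark end on the LEFT when you look down on the guitar with the head pointing away from you; the head points roughly to +y, so this is the end nearer the robot. Top face 54 mm (x) x 29 mm (y, to the neck), 5.5 mm above the soundboard. Origin: centre of the top face, z up. Gives softly, about 0.3 mm per N; a few N are enough.
- treble_wing: Treble-side wing of the bridge, the same in all ways but at the bridge's other end (right, farther from the robot), 136 mm from the bass wing's centre. Origin: centre of its top face, about 150 mm above the bench, z up.
- tie_block: Middle of the bridge between the wings, 82 x 29 mm: the raised tie block (9.5 mm above the soundboard, so 4 mm above the wings) and the white bone saddle (11.5 mm). Not to be touched. Origin: centre of its underside, on the soundboard.
- soundbox: Body of an unstrung classical guitar lying face up, loose (about 1.5 kg), on two soft dark foam blocks 50 mm high: 485 mm long (y, to the neck), 367 wide, 95 deep, pale bare soundboard, not to be touched. The bridge lies across it 159 mm from the tail end, the 85 mm sound hole is on the bridge's neck side. Origin: middle of its underside; soundboard at z = +95 mm.
- neck: Neck with black fingerboard and slotted head, fixed to the guitar, along its +y, reaching 770 mm from the soundbox's origin, top 102 mm above it. Not to be touched. Same origin as the soundbox.
- mic_stand: Measuring microphone (loose): black round foot 110 mm across with an upright steel rod, 265 mm high in all; a thin microphone points from the rod's top over the guitar's sound hole, up to 110 mm out from the rod and 235 to 265 mm above the bench. Origin: centre of the foot's underside.
- glue_bottle: White glue bottle with orange cap, 58 mm across, 165 mm tall, standing loose. Origin: centre of its underside.
- tape_roll: Roll of tan masking tape lying flat, 100 mm across, 24 mm high, loose. Origin: centre of its underside.
- caul_block: Dark wooden block with a hollowed top, 130 x 62 x 56 mm, loose. Origin: centre of its underside.
- cam_clamp: Wooden cam clamp lying flat, 210 x 160 x 24 mm, loose. Origin: about its middle, on the underside.
- thumb_plane: Small brass thumb plane, 88 x 32 x 35 mm, loose. Origin: centre of its underside.
- spool_clamp: Spool clamp standing upright, two wooden discs 38 mm across on a steel rod, 165 mm tall, loose. Origin: centre of its underside.
- spool_clamp2: The second, identical spool clamp. Origin: centre of its underside.

How it is judged:
On the way, in this order (a step that is already met when the one before it is completed fails the run):
1. the fingertips touch the bass-side wing of the bridge (contact force between the fingers and bass_wing above 0.5 N), for 0.03 s.
2. the fingertips draw clear of the bass-side wing (contact force between the fingers and bass_wing below 0.05 N and distance between the grasp point and bass_wing above 0.03 m), for 0.1 s.
3. the fingertips touch the treble-side wing of the bridge (contact force between the fingers and treble_wing above 0.5 N), for 0.03 s.
At the end, for the whole second after the job is handed in: both wings have been tapped, bass first; the hand is clear of the treble wing; the guitar is at rest, its bridge within 6 mm of where it lay, and the microphone and tools are within 12 mm of where they stood (distance between the grasp point and treble_wing above 0.03 m and linear speed of soundbox below 0.01 m/s and distance of each of bass_wing, treble_wing from where it was at the start of the episode below 0.006 m and distance of each of mic_stand, glue_bottle, tape_roll, caul_block, cam_clamp, thumb_plane, spool_clamp, spool_clamp2 from where it was at the start of the episode below 0.012 m); the robot touches nothing.
It fails at once if a wing is struck hard (over 50 N, even for an instant) (contact force between the fingers and bass_wing above 50 N or contact force between the fingers and treble_wing above 50 N).
It fails at once if the raised middle of the bridge is touched (over 0.5 N) (contact force between any of the fingers, the arm and tie_block above 0.5 N).
It fails at once if the guitar's bare body or neck is touched (over 0.5 N) (contact force between any of the fingers, the arm and soundbox above 0.5 N or contact force between any of the fingers, the arm and neck above 0.5 N).
It fails at once if the guitar is pressed down hard, shoved, lifted or carried: its bridge moves more than 6 mm (a steady push of about 20 N sinks it so far) (distance of any of bass_wing, treble_wing from where it was at the start of the episode above 0.006 m).
It fails at once if the microphone or a tool on the bench is moved more than 12 mm (distance of any of mic_stand, glue_bottle, tape_roll, caul_block, cam_clamp, thumb_plane, spool_clamp, spool_clamp2 from where it was at the start of the episode above 0.012 m).
It also fails if it takes over 32 s, if anything falls off the work surface, if the arm or the gripper's body presses on something with over 40 N, if the wrist force passes 120 N, or if a joint passes its speed limit or range.

### The arm

A 7-joint arm with a two-finger parallel gripper is mounted at the origin on the work surface. World frame = base frame: x ahead of the robot, y to its left, z up, the work surface at z = 0. Lengths are in m, angles in rad, forces in N, time in s.
With the tool pointing down it reaches from about 0.4 to 0.85 m from the base axis. Payload 10.4 kg.
Tool frame: the origin (TCP) lies at the very end of the fingers, on their centre line; the grasp point (between the pads) lies r.grasp_offset behind it (r.grasp_offset is the distance from the TCP to the grasp point, in m); z points along the fingers, y is the direction in which the jaws open and shut (so a half turn about z gives the same grasp; the last joint's range is limited). The gripper opens to 87 mm and grips with 3 to 60 N. Pads are 19 mm wide; open, the fingers measure 117 mm over their backs; the gripper's body (75 mm by 190 mm) begins 51 mm behind the grasp point.
Start: joints at [-1.283, 0.332, -0.065, 1.46, 0.022, 1.35, -0.088], TCP at [0.191, 0.595, 0.223] pointing down, gripper open.
Joint ranges: [-2.6, 2.6], [-0.5, 2.12], [-1.47, 1.34], [0.16, 2.42], [-1.27, 4.41], [0.06, 2.06], [-2.6, 2.6]. Speed limits (rad/s): [2.22, 2.22, 2.79, 2.79, 3.14, 3.14, 3.14].

### API

Orientations are given as a unit quaternion [x, y, z, w].
In Python, from bench import read_state, cams, job, r gives the robot as it stands. The module is installed in compiled form; this text tells all that it offers.
- The arm moves only by the tool arm_command, never from a script. Its argument "increments" is a list of rows, each an object of numbers: "gripper": the opening in per cent of the stroke, from 0 (shut) to 100 (fully open); "dx", "dy", "dz": the shift along the tool's x, y, z in m; "spin": the turn about the tool's z in degrees. In form: [{"gripper": .., "dx": .., "dy": .., "dz": .., "spin": ..}, ...]. A call has exactly 8 rows; each row shifts and turns the commanded pose from where the row before left it, along the tool's axes as they then stand; what a row does not reach is not made up. A row lasts 1/8 s, in which the tool goes at most 62.5 mm and 10.7 degrees, less where a joint would pass 70% of its speed; a pose out of reach is approached as far as the arm can. A call with a gripper value outside its range is refused whole. The fingers move at their own pace and stop on an object; "grip_force" is the grip in N (left out, the last holds). Time passes only in rows, so rows that do not move let the fingers close, or fill a call up. It gives the time, the measured TCP pose, the force and the opening at its end, in the units of the state.
- read_state(): the state, without advancing time (a new reading comes with each control period).
- cams.camera(name): name is "side" or "top"; returns the picture (420x560x3 uint8, red, green, blue); there is no depth.
- cams.camera_info(name): a dict with "K" (3x3 intrinsics, pixels), "rvec" (rotation vector, rad) and "tvec" (3), from world to camera coordinates, as OpenCV has them. Camera axes: x right, y down, z forward; pixel columns grow to the right and rows downward; lengths in m; the calibration is good to about 2 mm. A picture is of the moment at which its call begins. camera_info takes no time and is no camera call.
- job.close_job(): hands the job in, once; it reports no verdict.
The state is a dict: "time": time; "joint_positions": joint angles; "joint_vel": joint speeds; "joint_torque": joint torques, N m; "ee_pos": TCP position; "eef_rot": TCP orientation; "ft_force": force on the tool from outside, world axes, zero at the start; "torque": the same for the moment, N m; "width": finger opening in m.
Only numpy, scipy, OpenCV 4.12 (cv2) and the standard library are available. Lean on these libraries where they do the work, as an engineer would, in place of code of your own. Each camera call takes 0.05 s, during which the arm holds its last target.

## Working session

There is one attempt and no reset: what is moved stays moved. The work goes in short steps, Python scripts to look and compute and a tool call to move; the robot and the scene stay as the last step left them, time stands still between calls to the robot, and variables do not carry over. Pictures are saved under pics/ and viewed, and the job is handed in when it is done.

Besides the shell and the picture viewer there is one more tool, called after "Request:" as name(argument=value, ...), one argument or row to a line, values as JSON. arm_command: Moves the arm, as the interface text tells. Its arguments: {"type":"object","properties":{"increments":{"type":"array","items":{"type":"object","properties":{"gripper":{"type":"number"},"dx":{"type":"number"},"dy":{"type":"number"},"dz":{"type":"number"},"spin":{"type":"number"}}}},"grip_force":{"type":"number"}},"required":["increments"]}

```bash
mkdir -p pics
python3 - <<'E'
from bench import read_state,cams,job,r
import cv2
s=read_state();print({k:s[k] for k in('time','ee_pos','eef_rot','ft_force','width')},r.grasp_offset)
for n in('top','side'):
    im=cams.camera(n);cv2.imwrite(f'pics/{n}0.png',im[:,:,::-1]);i=cams.camera_info(n);print(n,i)
E
```

```text
{'time': 0.0, 'ee_pos': array([0.19100998, 0.59468237, 0.22172534]), 'eef_rot': array([ 1.54758754e-01,  9.87952023e-01, -7.20835868e-04, -8.86532764e-05]), 'ft_force': array([0.50840555, 0.02275043, 0.64224199]), 'width': 0.08698587623999722} 0.0187
top {'K': array([[446.83951758,   0.        , 273.28364104],
       [  0.        , 446.83951758, 211.42492113],
       [  0.        ,   0.        ,   1.        ]]), 'rvec': array([ 2.11813471, -2.16470468,  0.17807118]), 'tvec': array([-0.12381795,  0.5437087 ,  1.2909107 ])}
side {'K': array([[385.57181563,   0.        , 282.94450439],
       [  0.        , 385.57181563, 205.24801375],
       [  0.        ,   0.        ,   1.        ]]), 'rvec': array([ 2.26469601, -0.70173981,  0.28009453]), 'tvec': array([-0.49772693,  0.20923572,  1.12483201])}
```

View pics/top0.png

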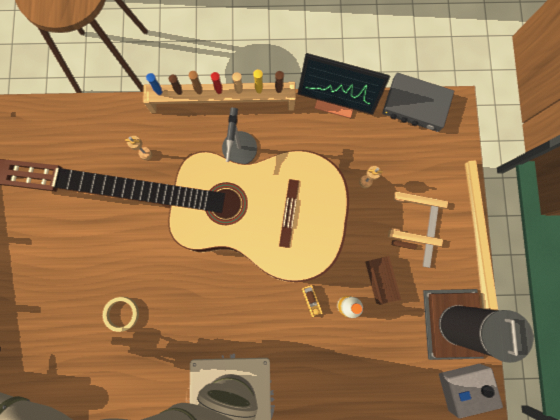

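View pics/side0.png

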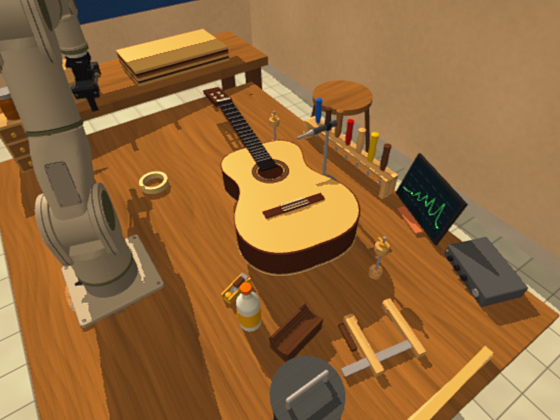

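The bridge is the dark strip in the top view from about (286,246), the bass end near the robot, to (293,181), the treble end. The white saddle is in its middle. In the side view it lies around (294,206). Next I'll mask it and cast rays.

```bash
cat > h.py <<'E'
import numpy as np,cv2
from bench import cams
def ray(n,uv,z):
    i=cams.camera_info(n);R=cv2.Rodrigues(np.array(i['rvec']))[0];t=np.array(i['tvec']).ravel()
    c=-R.T@t
    p=cv2.undistortPoints(np.array(uv,float).reshape(-1,1,2),i['K'],None).reshape(-1,2)
    d=np.c_[p,np.ones(len(p))]@R
    return c+d*((z-c[2])/d[:,2])[:,None]
def proj(n,P):
    i=cams.camera_info(n);return cv2.projectPoints(np.array(P,float).reshape(-1,1,3),i['rvec'],i['tvec'],i['K'],None)[0].reshape(-1,2)
E
python3 - <<'E'
from h import *
for n,(x0,x1,y0,y1) in {'top':(268,312,170,256),'side':(255,335,186,226)}.items():
    im=cv2.imread(f'pics/{n}0.png');c=im[y0:y1,x0:x1]
    m=((c[:,:,2]<130)).astype(np.uint8)
    m=cv2.morphologyEx(m,cv2.MORPH_CLOSE,np.ones((7,7)))
    k,l,st,ce=cv2.connectedComponentsWithStats(m);j=1+np.argmax(st[1:,4]);print(n,st[j])
    cn=max(cv2.findContours((l==j).astype(np.uint8),0,2)[0],key=cv2.contourArea)
    cn=cn.reshape(-1,2)+[x0,y0]
    P=ray(n,cn,0.150)
    rc=cv2.minAreaRect((P[:,:2]*1000).astype(np.float32));print(rc,'\n',cv2.boxPoints(rc))
    for a in (.144,.150): print(ray(n,[ce[j]+[x0,y0]],a))
    big=cv2.resize(im[y0:y1,x0:x1],None,fx=6,fy=6,interpolation=cv2.INTER_CUBIC);cv2.imwrite(f'pics/{n}_crop.png',big)
E
```

```text
top [ 12  10  19  67 555]
((519.6204833984375, -177.95184326171875), (27.59075355529785, 186.45407104492188), 80.03826904296875) 
 [[ 425.4125  -175.41185]
 [ 609.05554 -207.66661]
 [ 613.8285  -180.49184]
 [ 430.18542 -148.23708]]
[[ 0.5194843  -0.17786126  0.144     ]]
[[ 0.51854749 -0.17759759  0.15      ]]
side [  8   7  61  26 487]
((518.1835327148438, -182.3046112060547), (31.573854446411133, 186.0808563232422), 80.03253936767578) 
 [[ 423.81488 -181.749  ]
 [ 607.0871  -213.95752]
 [ 612.5522  -182.86023]
 [ 429.27997 -150.6517 ]]
[[ 0.51833571 -0.17661746  0.144     ]]
[[ 0.5148134  -0.18150179  0.15      ]]
```

View pics/top_crop.png

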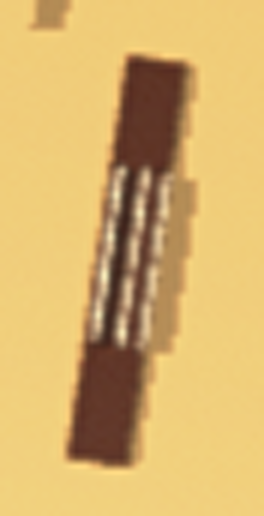

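View pics/side_crop.png

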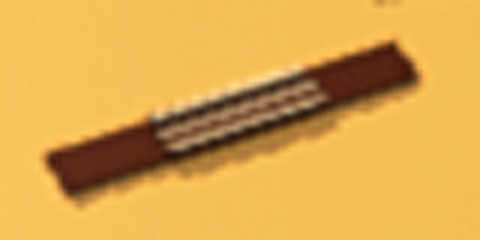

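Run:
```python
from h import *
print('mic',ray('top',[[228,160],[234,110]],.25)); print('micside',ray('side',[[297,136],[332,125]],.25))
print('foot',ray('top',[[240,148]],.005))
print(proj('top',[[.4525,-.1665,.15],[.5865,-.1905,.15]]),proj('side',[[.4525,-.1665,.15],[.5865,-.1905,.15]]))
# white saddle/tie rows centre, and dark ends in each view
for n,ends in {'top':[[289.2,180],[292.8,180.5],[284,246.5],[279.5,246]],'side':[[262.5,212],[266.5,218],[321,193],[325,199.5]]}.items():
    print(n,ray(n,ends,.150))
```

```text
mic [[ 0.64383628 -0.02066777  0.25      ]
 [ 0.77835648 -0.03715611  0.25      ]]
micside [[ 0.64227469 -0.02171336  0.25      ]
 [ 0.76918608 -0.03632756  0.25      ]]
foot [[ 0.75131527 -0.03575935  0.005     ]]
[[285.54580399 237.0533663 ]
 [292.92668236 188.65939569]] [[271.97176104 211.41406592]
 [314.47184897 197.67367947]]
top [[ 0.61127147 -0.18086329  0.15      ]
 [ 0.60963965 -0.19082191  0.15      ]
 [ 0.42688881 -0.16162698  0.15      ]
 [ 0.42851017 -0.149458    0.15      ]]
side [[ 0.42905478 -0.153089    0.15      ]
 [ 0.42581984 -0.17936646  0.15      ]
 [ 0.61482572 -0.18556971  0.15      ]
 [ 0.6071338  -0.21425455  0.15      ]]
```

Request:
arm_command(
  increments=[
    {"gripper": 0, "dz": -0.02, "spin": 10},
    {"gripper": 0, "dz": -0.02, "spin": 10},
    {"gripper": 0, "dz": -0.02, "spin": 10},
    {"gripper": 0, "dz": -0.02, "spin": 10},
    {"gripper": 0, "dz": -0.02, "spin": 10},
    {"gripper": 0, "spin": 10},
    {"gripper": 0, "spin": 10},
    {"gripper": 0, "spin": 10},
  ],
  grip_force=20,
)

```text
validation failed for argument at $.in...
```

Request:
arm_command(
  increments=[
    {"gripper": 0, "dx": 0, "dy": 0, "dz": -0.02, "spin": 10},
    {"gripper": 0, "dx": 0, "dy": 0, "dz": -0.02, "spin": 10},
    {"gripper": 0, "dx": 0, "dy": 0, "dz": -0.02, "spin": 10},
    {"gripper": 0, "dx": 0, "dy": 0, "dz": -0.02, "spin": 10},
    {"gripper": 0, "dx": 0, "dy": 0, "dz": -0.02, "spin": 10},
    {"gripper": 0, "dx": 0, "dy": 0, "dz": 0, "spin": 10},
    {"gripper": 0, "dx": 0, "dy": 0, "dz": 0, "spin": 10},
    {"gripper": 0, "dx": 0, "dy": 0, "dz": 0, "spin": 10},
  ],
  grip_force=20,
)

```text
time: 1.1
ee_pos: [0.191, 0.5949, 0.3221]
eef_rot: [0.755, 0.655, -0.0, 0.0]
ft_force: [0.1, 0.6, 1.2]
width: 0.0146
```

Request:
arm_command(
  increments=[
    {"gripper": 0, "dx": -0.032, "dy": 0.037, "dz": 0, "spin": 0},
    {"gripper": 0, "dx": -0.032, "dy": 0.037, "dz": 0, "spin": 0},
    {"gripper": 0, "dx": -0.032, "dy": 0.037, "dz": 0, "spin": 0},
    {"gripper": 0, "dx": -0.032, "dy": 0.037, "dz": 0, "spin": 0},
    {"gripper": 0, "dx": -0.032, "dy": 0.037, "dz": 0, "spin": 0},
    {"gripper": 0, "dx": -0.032, "dy": 0.037, "dz": 0, "spin": 0},
    {"gripper": 0, "dx": -0.032, "dy": 0.037, "dz": 0, "spin": 0},
    {"gripper": 0, "dx": -0.032, "dy": 0.037, "dz": 0, "spin": 2},
  ],
)

```text
time: 2.1
ee_pos: [0.4503, 0.2998, 0.3223]
eef_rot: [0.765, 0.644, -0.0, -0.0]
ft_force: [0.4, 0.3, -0.6]
width: 0.0005
```

Request:
arm_command(
  increments=[
    {"gripper": 0, "dx": -0.055, "dy": 0.01, "dz": 0, "spin": 0},
    {"gripper": 0, "dx": -0.055, "dy": 0.01, "dz": 0, "spin": 0},
    {"gripper": 0, "dx": -0.055, "dy": 0.01, "dz": 0, "spin": 0},
    {"gripper": 0, "dx": -0.055, "dy": 0.01, "dz": 0, "spin": 0},
    {"gripper": 0, "dx": -0.055, "dy": 0.01, "dz": 0, "spin": 0},
    {"gripper": 0, "dx": -0.055, "dy": 0.01, "dz": 0, "spin": 0},
    {"gripper": 0, "dx": -0.055, "dy": 0.01, "dz": 0, "spin": 0},
    {"gripper": 0, "dx": -0.055, "dy": 0.01, "dz": 0, "spin": 0},
  ],
)

```text
time: 3.1
ee_pos: [0.453, -0.1478, 0.3224]
eef_rot: [0.765, 0.644, 0.0, -0.0]
ft_force: [1.0, 0.8, -0.5]
width: 0.0002
```

Request:
arm_command(
  increments=[
    {"gripper": 0, "dx": -0.01, "dy": 0, "dz": 0, "spin": 0},
    {"gripper": 0, "dx": -0.0085, "dy": 0, "dz": 0.02, "spin": 0},
    {"gripper": 0, "dx": 0, "dy": 0, "dz": 0.03, "spin": 0},
    {"gripper": 0, "dx": 0, "dy": 0, "dz": 0.03, "spin": 0},
    {"gripper": 0, "dx": 0, "dy": 0, "dz": 0.03, "spin": 0},
    {"gripper": 0, "dx": 0, "dy": 0, "dz": 0.03, "spin": 0},
    {"gripper": 0, "dx": 0, "dy": 0, "dz": 0, "spin": 0},
    {"gripper": 0, "dx": 0, "dy": 0, "dz": 0, "spin": 0},
  ],
)

```text
time: 4.1
ee_pos: [0.4508, -0.164, 0.1835]
eef_rot: [0.765, 0.644, 0.0, 0.0]
ft_force: [-0.7, 0.2, 0.3]
width: 0.0004
```

Run:
```python
from h import *
from bench import read_state
s=read_state();print(s['ee_pos'],s['ft_force'],s['time'])
for n in('top','side'):
    im=cams.camera(n)[:,:,::-1].copy()
    p=proj(n,[s['ee_pos'],[.45,-.1665,.15]])
    x,y=p[0].astype(int);c=cv2.resize(im[y-60:y+50,x-70:x+70],None,fx=5,fy=5,interpolation=cv2.INTER_CUBIC)
    for q in p: cv2.circle(c,tuple(((q-[x-70,y-60])*5+2.5).astype(int)),3,(0,255,0),-1)
    cv2.imwrite(f'pics/{n}1.png',c)
```

```text
[ 0.45082647 -0.16401074  0.18349454] [-0.70502987  0.15372938  0.26842766] 4.1
```

View pics/top1.png

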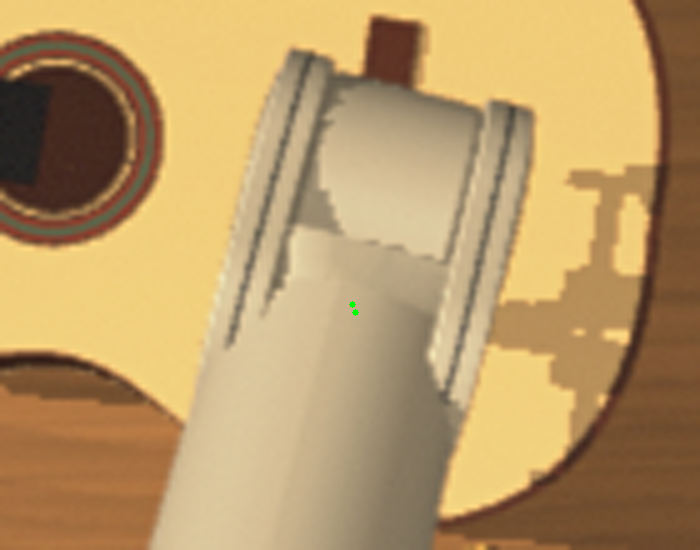

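View pics/side1.png

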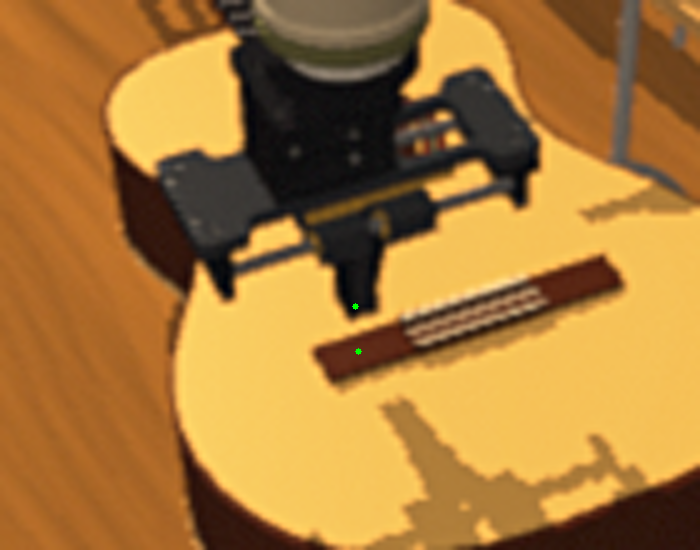

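The fingertips are about 33 mm above the bass wing. The TCP projects at (355,306) in the side crop, on the seen tip, and the wing target (358,351) is on its wing. I'll lower to just above it.

Request:
arm_command(
  increments=[
    {"gripper": 0, "dx": -0.003, "dy": 0, "dz": 0.01, "spin": 0},
    {"gripper": 0, "dx": 0, "dy": 0, "dz": 0.01, "spin": 0},
    {"gripper": 0, "dx": 0, "dy": 0, "dz": 0.005, "spin": 0},
    {"gripper": 0, "dx": 0, "dy": 0, "dz": 0.003, "spin": 0},
    {"gripper": 0, "dx": 0, "dy": 0, "dz": 0.002, "spin": 0},
    {"gripper": 0, "dx": 0, "dy": 0, "dz": 0, "spin": 0},
    {"gripper": 0, "dx": 0, "dy": 0, "dz": 0, "spin": 0},
    {"gripper": 0, "dx": 0, "dy": 0, "dz": 0, "spin": 0},
  ],
)

```text
time: 5.2
ee_pos: [0.4499, -0.1671, 0.1527]
eef_rot: [0.765, 0.644, 0.0, 0.0]
ft_force: [0.1, -0.0, 0.1]
width: 0.0003
```

Run:
```python
from h import *
from bench import read_state
s=read_state();print(s['ee_pos'],s['ft_force'],s['time'])
for n in('side',):
    im=cams.camera(n)[:,:,::-1].copy()
    p=proj(n,[s['ee_pos'],[.45,-.1665,.15]])
    x,y=p[0].astype(int);c=cv2.resize(im[y-60:y+50,x-70:x+70],None,fx=5,fy=5,interpolation=cv2.INTER_CUBIC)
    cv2.imwrite(f'pics/{n}2.png',c)
```

```text
[ 0.44991918 -0.16712722  0.1526509 ] [ 0.07496318 -0.00996249  0.10832877] 5.2
```

View pics/side2.png

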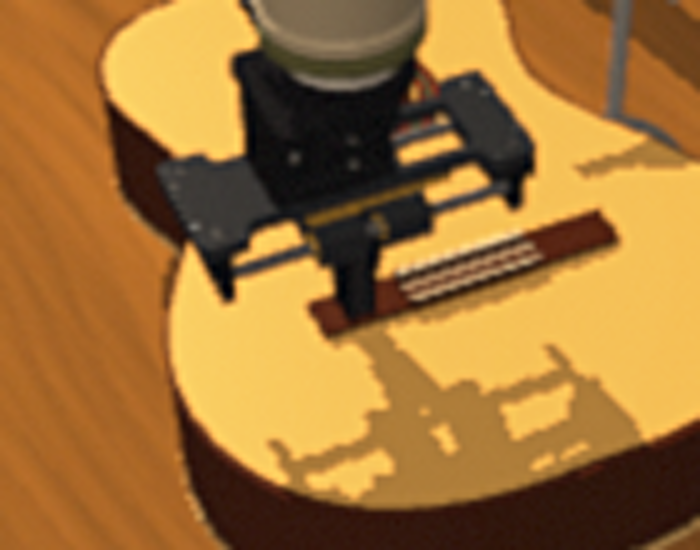

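The tip at (358,310) is within the bass wing and clear of the tie block, which starts near (400,280). Now the light press.

Request:
arm_command(
  increments=[
    {"gripper": 0, "dx": 0, "dy": 0, "dz": 0.001, "spin": 0},
    {"gripper": 0, "dx": 0, "dy": 0, "dz": 0.001, "spin": 0},
    {"gripper": 0, "dx": 0, "dy": 0, "dz": 0.001, "spin": 0},
    {"gripper": 0, "dx": 0, "dy": 0, "dz": 0.001, "spin": 0},
    {"gripper": 0, "dx": 0, "dy": 0, "dz": 0, "spin": 0},
    {"gripper": 0, "dx": 0, "dy": 0, "dz": 0, "spin": 0},
    {"gripper": 0, "dx": 0, "dy": 0, "dz": 0, "spin": 0},
    {"gripper": 0, "dx": 0, "dy": 0, "dz": 0, "spin": 0},
  ],
)

```text
time: 6.25
ee_pos: [0.4498, -0.1672, 0.1488]
eef_rot: [0.765, 0.644, 0.0, -0.0]
ft_force: [-2.3, 0.4, 6.8]
width: 0.0001
```

Contact is clear at about 7 N. Drawing straight up.

Request:
arm_command(
  increments=[
    {"gripper": 0, "dx": 0, "dy": 0, "dz": -0.004, "spin": 0},
    {"gripper": 0, "dx": 0, "dy": 0, "dz": -0.015, "spin": 0},
    {"gripper": 0, "dx": 0, "dy": 0, "dz": -0.02, "spin": 0},
    {"gripper": 0, "dx": 0, "dy": 0, "dz": -0.02, "spin": 0},
    {"gripper": 0, "dx": 0, "dy": 0, "dz": 0, "spin": 0},
    {"gripper": 0, "dx": 0, "dy": 0, "dz": 0, "spin": 0},
    {"gripper": 0, "dx": 0, "dy": 0, "dz": 0, "spin": 0},
    {"gripper": 0, "dx": 0, "dy": 0, "dz": 0, "spin": 0},
  ],
)

```text
time: 7.25
ee_pos: [0.4496, -0.1671, 0.2071]
eef_rot: [0.765, 0.644, -0.0, -0.0]
ft_force: [0.5, 0.1, -0.4]
width: 0.0007
```

Request:
arm_command(
  increments=[
    {"gripper": 0, "dx": 0, "dy": 0.025, "dz": 0, "spin": 0},
    {"gripper": 0, "dx": 0, "dy": 0.03, "dz": 0, "spin": 0},
    {"gripper": 0, "dx": 0, "dy": 0.03, "dz": 0, "spin": 0},
    {"gripper": 0, "dx": 0, "dy": 0.03, "dz": 0, "spin": 0},
    {"gripper": 0, "dx": 0, "dy": 0.026, "dz": 0, "spin": 0},
    {"gripper": 0, "dx": 0, "dy": 0, "dz": 0.01, "spin": 0},
    {"gripper": 0, "dx": 0, "dy": 0, "dz": 0.015, "spin": 0},
    {"gripper": 0, "dx": 0, "dy": 0, "dz": 0, "spin": 0},
  ],
)

```text
time: 8.25
ee_pos: [0.5874, -0.1907, 0.181]
eef_rot: [0.765, 0.644, -0.001, -0.001]
ft_force: [0.1, -0.1, 0.7]
width: 0.0005
```

```bash
cat > look.py <<'E'
import sys
from h import *
from bench import read_state
s=read_state();print(s['ee_pos'],s['ft_force'],s['time'])
for n in('side',):
    im=cams.camera(n)[:,:,::-1].copy();cv2.imwrite(f'pics/full{sys.argv[1]}.png',im)
    p=proj(n,[s['ee_pos']])
    x,y=p[0].astype(int);c=cv2.resize(im[y-60:y+50,x-70:x+70],None,fx=5,fy=5,interpolation=cv2.INTER_CUBIC)
    cv2.imwrite(f'pics/{n}{sys.argv[1]}.png',c)
E
python3 look.py 3
```

```text
[ 0.587371   -0.1906853   0.18095298] [ 0.07711637 -0.13505756  0.67249309] 8.25
```

View pics/side3.png

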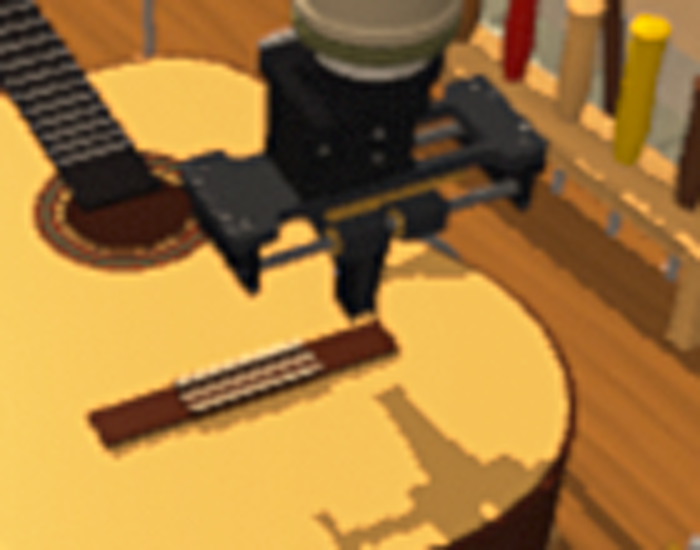

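The tip at (356,308) is above the treble wing, which spans about (318–398, 322–370). Lowering.

Request:
arm_command(
  increments=[
    {"gripper": 0, "dx": 0, "dy": 0.001, "dz": 0.01, "spin": 0},
    {"gripper": 0, "dx": 0, "dy": 0, "dz": 0.01, "spin": 0},
    {"gripper": 0, "dx": 0, "dy": 0, "dz": 0.005, "spin": 0},
    {"gripper": 0, "dx": 0, "dy": 0, "dz": 0.002, "spin": 0},
    {"gripper": 0, "dx": 0, "dy": 0, "dz": 0, "spin": 0},
    {"gripper": 0, "dx": 0, "dy": 0, "dz": 0, "spin": 0},
    {"gripper": 0, "dx": 0, "dy": 0, "dz": 0, "spin": 0},
    {"gripper": 0, "dx": 0, "dy": 0, "dz": 0, "spin": 0},
  ],
)

```text
time: 9.3
ee_pos: [0.5898, -0.1914, 0.1556]
eef_rot: [0.765, 0.644, 0.0, 0.0]
ft_force: [-0.3, -0.5, 0.6]
width: 0.0005
```

```bash
python3 look.py 4
```

```text
[ 0.58980104 -0.19136424  0.15563679] [-0.2604964  -0.46812072  0.60114475] 9.3
```

View pics/side4.png

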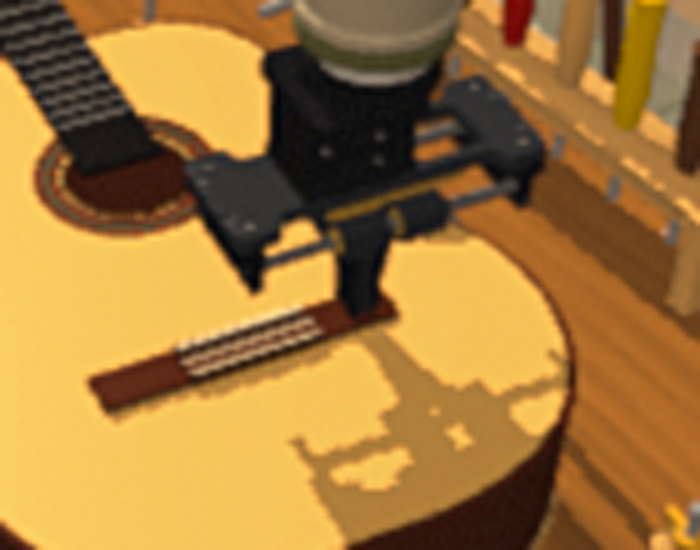

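The tip at (360,308) lies on the treble wing, well clear of the saddle, whose end is near (322,320). Pressing lightly.

Request:
arm_command(
  increments=[
    {"gripper": 0, "dx": 0, "dy": 0, "dz": 0.002, "spin": 0},
    {"gripper": 0, "dx": 0, "dy": 0, "dz": 0.001, "spin": 0},
    {"gripper": 0, "dx": 0, "dy": 0, "dz": 0.001, "spin": 0},
    {"gripper": 0, "dx": 0, "dy": 0, "dz": 0.001, "spin": 0},
    {"gripper": 0, "dx": 0, "dy": 0, "dz": 0.001, "spin": 0},
    {"gripper": 0, "dx": 0, "dy": 0, "dz": 0.0005, "spin": 0},
    {"gripper": 0, "dx": 0, "dy": 0, "dz": 0, "spin": 0},
    {"gripper": 0, "dx": 0, "dy": 0, "dz": 0, "spin": 0},
  ],
)

```text
time: 10.35
ee_pos: [0.5898, -0.1914, 0.1493]
eef_rot: [0.765, 0.644, 0.0, 0.0]
ft_force: [-2.3, -0.0, 5.4]
width: 0.0002
```

Contact at about 5 N. Drawing clear.

Request:
arm_command(
  increments=[
    {"gripper": 0, "dx": 0, "dy": 0, "dz": -0.004, "spin": 0},
    {"gripper": 0, "dx": 0, "dy": 0, "dz": -0.015, "spin": 0},
    {"gripper": 0, "dx": 0, "dy": 0, "dz": -0.025, "spin": 0},
    {"gripper": 0, "dx": 0, "dy": 0, "dz": -0.025, "spin": 0},
    {"gripper": 0, "dx": 0, "dy": 0, "dz": -0.02, "spin": 0},
    {"gripper": 0, "dx": 0, "dy": 0, "dz": 0, "spin": 0},
    {"gripper": 0, "dx": 0, "dy": 0, "dz": 0, "spin": 0},
    {"gripper": 0, "dx": 0, "dy": 0, "dz": 0, "spin": 0},
  ],
)

```text
time: 11.35
ee_pos: [0.5894, -0.1911, 0.2371]
eef_rot: [0.765, 0.644, -0.0, -0.001]
ft_force: [0.1, 0.5, -0.2]
width: 0.0004
```

```bash
python3 look.py 5; python3 -c "
import cv2,numpy as np
a=cv2.imread('pics/side0.png')[186:226,255:335];b=cv2.imread('pics/full5.png')[186:226,255:335]
print(cv2.phaseCorrelate(a[:,:,2].astype(np.float32),b[:,:,2].astype(np.float32)))"
```

```text
[ 0.5893905  -0.1910895   0.23708174] [ 0.1009581   0.51936847 -0.15702432] 11.35
((-0.05366879165145377, 0.009906045013501341), 1.005851597301662)
```

View pics/full5.png

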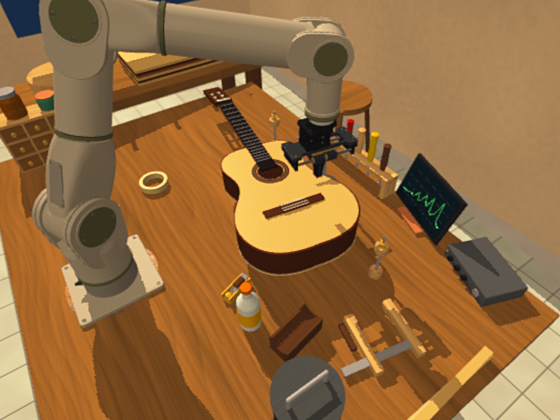

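The hand is about 85 mm clear of the bridge. The bridge shift in the image is under 0.1 px, and the tools stand where they were. Handing in.

```bash
python3 -c "
from bench import job;print(job.close_job())"
```

```text
the job is handed in; nothing more can be done
None
```

I tapped the bass wing and then the treble wing with closed fingertips, drew clear each time, and handed the job in at about 11.4 s. No verdict is reported.

| Check | Result |
|---|---|
| Bass wing | About 7 N upward at tip height 0.149 m, then drawn clear by about 58 mm |
| Treble wing | About 5 N upward at tip height 0.149 m, then drawn clear by about 88 mm |
| Hand at hand-in | About 85 mm above the bridge, wrist force back to noise level (0.5 N or less) |
| Bridge shift, side view before and after | Under 0.1 px |
| Microphone and tools | Tools looked unmoved by eye, not measured. The hand hid the microphone in the last side view, so I could not check it there. |

- **Camera disagreement:** the two views differed by about 4 mm on the bridge's y position. I aimed about 1 mm from the top-view line at the bass wing and on it at the treble wing. Close side views before each press showed the tip on the wing.
- **Sideways force:** about 2 N during each press, back to noise level after drawing clear.

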